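Drive the brass lens cell out of the press block

ROBOT

A 7-joint arm with a two-finger parallel gripper is mounted at the origin on the work surface. World frame = base frame: x ahead of the robot, y to its left, z up, the work surface at z = 0. Lengths are in m, angles in rad, forces in N, time in s.
With the tool pointing down it reaches from about 0.425 to 0.925 m from the base axis. Payload 6.8 kg.
Tool frame: the origin (TCP) lies on the centre line of the jaws, within the pads' length; the fingertips stand 17 mm ahead of it and the grasp point (between the pads) lies 2 mm behind it (env.tip_extent is the distance from the TCP to the fingertips, in m); z points along the fingers, y is the line along which they close (so a half turn about z gives the same grasp; the last joint's range is limited). The gripper opens to 85 mm and grips with 20 to 120 N. Pads are 22 mm wide; open, the fingers measure 114 mm over their backs; the gripper's body (76 mm by 85 mm) begins 54 mm behind the grasp point. The pads swing forward as they close: fully open they stand 13 mm farther back than shut.
Start: joints at [-1.222, 0.477, 0.022, 1.555, -0.011, 1.109, -0.083], TCP at [0.298, 0.606, 0.248] pointing down, gripper open.
Joint ranges: [-2.96, 2.96], [-0.34, 2.1], [-1.41, 1.46], [0.24, 2.44], [-1.37, 4.51], [0.17, 1.92], [-2.96, 2.96]. Speed limits (rad/s): [2.39, 2.39, 3.14, 3.14, 3.14, 3.14, 3.14].

INTERFACE

Orientations are given as a rotation vector (axis times angle).
In Python, from bench import env gives the robot as it stands.
- The arm moves only by the tool servo_tool, never from a script. Its argument "steps" is a list of rows, each a list of 7 numbers: the shift along the tool's x, y, z in m, then the turn, a rotation vector about the tool's x, y, z in degrees, then the closure, from -1 (fully open) to 1 (shut), so that 0 is half open. In form: [[dx, dy, dz, rx, ry, rz, jaw], ...]. A call has 1 to 12 rows; each row shifts and turns the commanded pose from where the row before left it, along the tool's axes as they then stand; what a row does not reach is not made up. A row lasts 1/12 s, in which the tool goes at most 41.7 mm and 7.16 degrees, less where a joint would pass 70% of its speed; a pose out of reach is approached as far as the arm can. A call is refused whole if a number of a shift passes 0.0417 or a number of a turn 7.16, either way. A call with a gripper value outside its range is refused whole. The fingers move at their own pace and stop on an object; "grip_force" is the grip in N (left out, the last holds). Time passes only in rows, so rows that do not move let the fingers close. It gives the time, the measured TCP pose, the force, the opening and the grip force at its end, in the units of the state.
- env.read_state(): the state, without advancing time (a new reading comes with each control period).
- env.snapshot(name): name is "scene" or "top" or "wrist"; returns a dict with "frame" (420x560x3 uint8, red, green, blue), "intrinsics" (3x3 intrinsics, pixels), "camera_from_world" (4x4, takes a point from world to camera coordinates). Camera axes: x right, y up, looking along -z (the intrinsics and any distortion apply to the point x, -y, -z); pixel columns grow to the right and rows downward; lengths in m; the calibration is good to about 2 mm. A picture is of the moment at which its call begins. There is no depth.
- env.hand_in(): hands the job in; it is judged then, once.
The state is a dict: "time": time; "joint_positions": joint angles; "qvel": joint speeds; "joint_efforts": joint torques, N m; "eef_pos": TCP position; "eef_rot": TCP orientation; "force": force on the tool from outside, world axes, zero at the start; "torque": the same for the moment, N m; "opening": finger opening in m; "finger_force": force on a finger pad.
Only numpy, scipy, OpenCV 4.12 (cv2) and the standard library are available. Lean on these libraries where they do the work, as an engineer would, in place of code of your own. Each camera call takes 0.05 s, during which the arm holds its last target. There are 200 camera calls.

TASK

Push the clear bifold dust cover open until its two panels stand folded flat against each other, take the red-handled ejector from its stand and push it down the bore that holds the brass lens cell to drive that cell out into the catch tray. Stand the ejector back upright in its stand, with its collar down on the stand's top, and only then pull the catch tray right out by its yellow tab so that the cell lies in the open. Leave the black lens cell seated in its bore, never touch either cell with the gripper, do not disturb the other things on the bench, and let go of everything at the end.

Things in the scene. Friction and masses are not known exactly. Their poses are not given: they have to be found in the camera images.
- fixture: press block, fixed, 130 (own x) x 84 (own y) mm, flat aluminium top 80 mm above the bench; origin: centre of its underside. Two vertical bores of diameter 30 mm at own x = -30 and +30, y = -6 mm pass through the top slab (50 to 80 mm above the bench) into open space over the tray. The cover is hinged along the +y top edge, the tray comes out of the -y side
- cover (a joint): clear bifold cover: two panels, each 124 wide (fixture x), 45 long, 4 mm thick. Value: rad of the first panel, hinged at fixture y +42, z 83 mm: 0 flat over the bores, 1.55 folded, both upright against each other at the hinge. The second is geared to it: its free edge runs level towards the hinge (fixture +y) as the knee rises. Starts as a tent, 0.3 to 0.6; stays where left; push 1 to 5 N
- cover_bar (a point): axis of the orange round bar (diameter 10 mm, 124 mm long along fixture x) on the free edge of the second panel, at its middle; 5 mm above the panel's lower face; push it along fixture +y. It travels from about 77 to 88 mm before the hinge to about 7 mm before it when folded
- brass_cell: lens cell to drive out: brass disc with green glass, diameter 28, height 13 mm, origin at the centre of its underside; seated in one of the two bores (either one) with its top about 12 mm below the block's top. Spring balls hold it: it yields at roughly 5 to 12 N, then needs a few N over some 12 mm of travel, and drops into the tray
- black_cell: like the brass cell but black with blue glass, in the other bore; must stay seated, about 55 mm above the bench
- ejector: ejector, upright in its stand (own z up), 140 g; origin: centre of its tip's lower end. White tip rod, diameter 16, from 0 to 42 mm; steel collar, diameter 36, to 48; neck, diameter 14, to 93; red round grip, diameter 24, from 93 to 148 mm. With the collar down on the block's top the tip is 12 mm below the slab's underside and the cell is out
- stand: grey block, fixed, 70 x 70 x 50 mm, origin at the centre of its underside
- stand_mouth (a point): centre of the stand's vertical through hole (diameter 22 mm), on its top face 50 mm above the bench; the parked ejector's collar rests on this face, so its origin is 42 mm below this point
- tray (a joint): catch tray under the press block, slides along fixture -y. Value in m: 0 fully in, 0.10 fully out; starts 0 to 0.012; drag about 1.5 N plus damping, stays where left
- tray_tab (a point): middle of the top edge of the tray's yellow tab: upright plate 50 mm wide (fixture x), 12 mm thick (fixture y), its top 53 mm above the bench; grasp its 12 mm thickness from above. A 6 mm thick, 30 mm wide strip low over the bench joins it to the tray; free space between tab and press block 57 mm or more
- tray_floor (a point): centre of the blue lined floor of the tray, about 10 mm above the bench; inside 98 (fixture x) x 74 (fixture y) mm, walls 17 mm above the floor
- flux_jar: bystander, leave alone: glass jar with green cap, diameter 44, height 40 mm; origin at the centre of its underside
- blue_tub: bystander, leave alone: open blue plastic tub, rim diameter 72, height 50 mm; origin at the centre of its underside
- phone_board: bystander, leave alone: dismantled phone lying flat, 70 x 140 x 10 mm; origin at the centre of its underside
- screwdriver: bystander, leave alone: screwdriver lying on the bench, 150 mm long along its own x; origin near its middle
- solder_spool: bystander, leave alone: aluminium spool, diameter 56, height 30 mm; origin at the centre of its underside
- alcohol_bottle: bystander, leave alone: white bottle with red cap, diameter 44, height 90 mm; origin at the centre of its underside
- paste_pot: bystander, leave alone: small pot with orange cap, diameter 52, height 32 mm; origin at the centre of its underside
Things that resemble listed ones, but are neither listed nor needed, are in the scene too. Leave any turquoise look-alike of the ejector alone.

How it is judged:
On the way, in this order (a step that is already met when the one before it is completed fails the run):
1. the cover is folded, its panels flat against each other (value of joint cover above 1.4 rad), for 0.2 s.
2. the ejector's tip presses on the brass cell in its bore (contact force between ejector and brass_cell above 2 N and horizontal distance between ejector and brass_cell below 0.01 m and z of brass_cell in the frame of fixture above 0.035 m), for 0.02 s.
3. the brass cell lies in the catch tray (x of brass_cell in the frame of tray_floor between -0.052 and 0.052 m and y of brass_cell in the frame of tray_floor between -0.04 and 0.04 m and z of brass_cell in the frame of tray_floor between -0.004 and 0.022 m), for 0.2 s.
4. the ejector stands in its stand again, released, the tray not yet pulled out (horizontal distance between ejector and stand_mouth below 0.006 m and angle between ejector's own z axis and vertical below 0.1 rad and z of ejector in the frame of stand_mouth below -0.038 m and contact force between the fingers and ejector below 0.1 N and value of joint tray below 0.04 m), for 0.2 s.
5. the tray is pulled out (value of joint tray above 0.085 m), for 0.1 s.
At the end, for the whole second after the job is handed in: cover folded (joint above 1.4 rad), tray out (above 85 mm) with the brass cell at rest on its floor (origin less than 22 mm above it, inside the walls), ejector upright in its stand (within 6 mm and 0.1 rad, collar down within 4 mm), black cell still seated, everything released (all of step 3 and value of joint cover above 1.4 rad and value of joint tray above 0.085 m and horizontal distance between ejector and stand_mouth below 0.006 m and angle between ejector's own z axis and vertical below 0.1 rad and z of ejector in the frame of stand_mouth below -0.038 m and z of black_cell in the frame of fixture above 0.049 m and linear speed of brass_cell below 0.02 m/s); the robot touches nothing.
It fails at once if the black cell is shifted in its bore by more than 5 mm (distance of black_cell from where it was at the start of the episode above 0.005 m).
It fails at once if the gripper touches a lens cell (contact force between the fingers and brass_cell above 0.5 N or contact force between the fingers and black_cell above 0.5 N).
It fails at once if another thing on the bench is pushed more than 30 mm or tipped over (distance of any of flux_jar, blue_tub, phone_board, screwdriver, solder_spool, alcohol_bottle, paste_pot from where it was at the start of the episode above 0.03 m or angle between any of flux_jar, blue_tub, phone_board, solder_spool, alcohol_bottle, paste_pot's own z axis and vertical above 0.6 rad).
It also fails if it takes over 67 s, if anything falls off the work surface, if the arm or the gripper's body presses on something with over 40 N, if the wrist force passes 120 N, or if a joint passes its speed limit or range.

## Working session

There is one attempt and no reset: what is moved stays moved. The work goes in short steps, Python scripts to look and compute and a tool call to move; the robot and the scene stay as the last step left them, time stands still between calls to the robot, and variables do not carry over. Pictures are saved under pics/ and viewed, at most 10 in all, crops included, and the job is handed in when it is done.

Besides the shell and the picture viewer there is one more tool, called after "Request:" as name(argument=value, ...) on one line, values as JSON. servo_tool: Moves the arm, as the interface text tells. Its arguments: {"type":"object","properties":{"steps":{"type":"array","items":{"type":"array","items":{"type":"number"}}},"grip_force":{"type":"number"}},"required":["steps"]}

```bash
mkdir -p pics; ls; cat > h.py <<'E'
import numpy as np, cv2
from bench import env
from scipy.spatial.transform import Rotation as R
def snap(n,f=None):
    s=env.snapshot(n)
    if f: cv2.imwrite('pics/'+f,s['frame'][:,:,::-1]); np.savez('pics/'+f[:-4],**s)
    return s
def ray(s,u,v):
    K=np.array(s['intrinsics']);T=np.array(s['camera_from_world'])
    d=np.linalg.inv(K)@[u,v,1]; d=np.array([d[0],-d[1],-d[2]])
    Rm=T[:3,:3]; return -Rm.T@T[:3,3], Rm.T@d
def onz(s,u,v,z):
    o,d=ray(s,u,v); return o+d*(z-o[2])/d[2]
def tri(l):
    A=np.zeros((3,3));b=np.zeros(3)
    for s,u,v in l:
        o,d=ray(s,u,v);d/=np.linalg.norm(d);P=np.eye(3)-np.outer(d,d);A+=P;b+=P@o
    p=np.linalg.solve(A,b)
    return p
def proj(s,p):
    K=np.array(s['intrinsics']);T=np.array(s['camera_from_world'])
    c=T[:3,:3]@p+T[:3,3]; q=K@[c[0],-c[1],-c[2]]; return q[:2]/q[2]
E
python3 - <<'E'
from h import *
a=[snap(n,n+'0.png') for n in('scene','top')]
for s in a: print({k:(v if k!='frame' else v.shape) for k,v in s.items()})
print(env.read_state(),env.tip_extent)
E
```

```text
pics
{'frame': (420, 560, 3), 'intrinsics': array([[439.31206878,   0.        , 275.57368128],
       [  0.        , 439.31206878, 212.24709065],
       [  0.        ,   0.        ,   1.        ]]), 'camera_from_world': array([[ 8.27169939e-01,  5.61951834e-01,  1.68633245e-04,
        -4.87778592e-01],
       [-4.81228836e-01,  7.08193988e-01,  5.16604377e-01,
         2.37559188e-01],
       [ 2.90187352e-01, -4.27400762e-01,  8.56224205e-01,
        -1.47523533e+00],
       [ 0.00000000e+00,  0.00000000e+00,  0.00000000e+00,
         1.00000000e+00]])}
{'frame': (420, 560, 3), 'intrinsics': array([[472.52438426,   0.        , 273.28823568],
       [  0.        , 472.52438426, 213.1646287 ],
       [  0.        ,   0.        ,   1.        ]]), 'camera_from_world': array([[ 0.01094046, -0.9999258 , -0.00535751, -0.03387371],
       [ 0.99650207,  0.01045877,  0.082911  , -0.57658995],
       [-0.08284881, -0.00624586,  0.99654255, -1.13573848],
       [ 0.        ,  0.        ,  0.        ,  1.        ]])}
{'time': 0.1, 'joint_positions': array([-1.22210729,  0.4777135 ,  0.02237862,  1.55636547, -0.01147453,
        1.10926631, -0.08310017]), 'qvel': array([-0.00115465, -0.00197157, -0.00135751, -0.00339106, -0.00082246,
        0.00192014, -0.00115933]), 'joint_efforts': array([ 4.15311952e-03, -5.97756529e+01,  1.61367539e+00, -2.81956565e+01,
        1.28566381e-02,  5.04704949e-03,  1.81980204e-05]), 'eef_pos': array([0.29753418, 0.60532742, 0.2474208 ]), 'eef_rot': array([-7.11253496e-01, -3.05980026e+00,  2.52894134e-03]), 'force': array([-0.18358358, -0.24876351, -0.17739098]), 'torque': array([-0.0081543 ,  0.01815371, -0.02599811]), 'finger_force': 0.0, 'opening': 0.08537758978156738} 0.017
```

View pics/scene0.png

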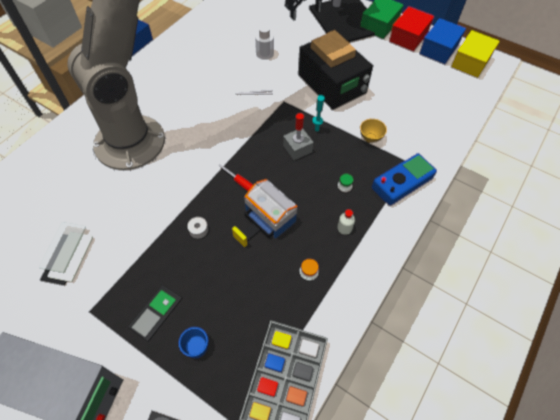

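View pics/top0.png

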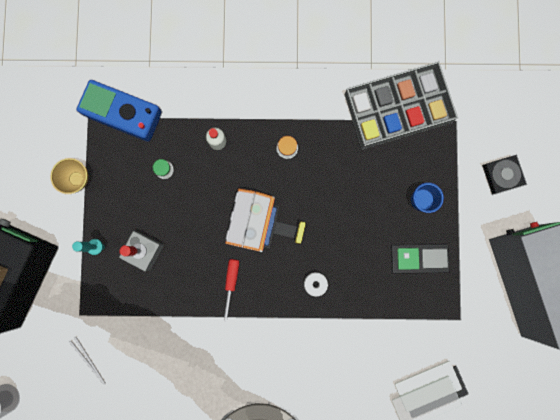

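The scene view has the red-handled ejector on its grey stand at (299,130) and the fixture at (270,205). The yellow tab is at (240,236). The top view has the stand at (140,250), the fixture at (250,220) and the tab at (300,232). There are two ejector candidates: red at scene (299,125) / top (130,250), and turquoise at scene (319,112) / top (88,247). Red on the grey stand fits the description. I'll check it in an enlarged crop.

```bash
python3 - <<'E'
import cv2,numpy as np
s=cv2.imread('pics/scene0.png');t=cv2.imread('pics/top0.png')
f=lambda im,x,y,w,h,k:cv2.resize(im[y:y+h,x:x+w],(w*k,h*k),interpolation=cv2.INTER_CUBIC)
a=np.hstack([f(s,225,165,80,60,5)[:300],f(t,220,180,80,60,5)[:,:400]])
b=np.hstack([f(s,265,90,80,60,5),f(t,75,215,80,60,5)])
cv2.imwrite('pics/crop1.png',np.vstack([a,b]))
E
```

```text
(no output)
```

View pics/crop1.png

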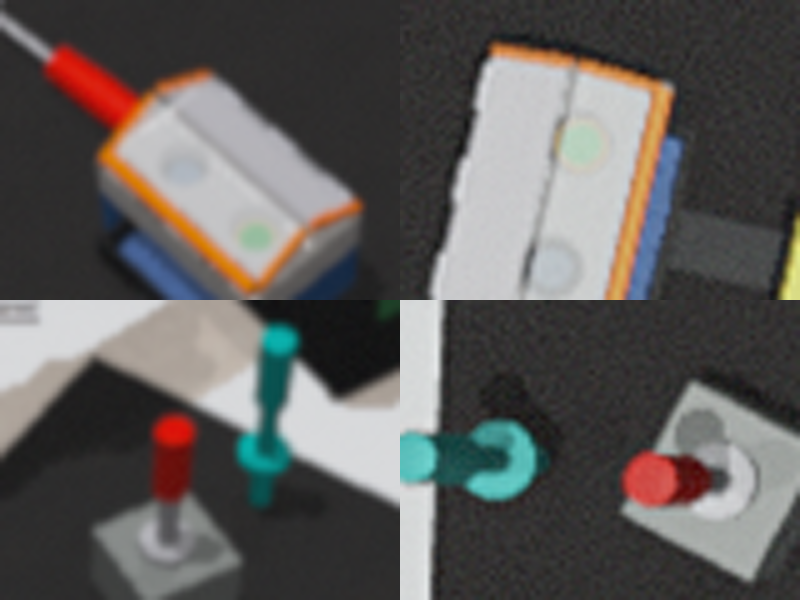

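The crop confirms it: the red grip is in the grey stand, at scene (299,120) / top (126,251). The turquoise look-alike at top (90,247) stands without one. The green-glass (brass) bore is at top (256,209), which is the fixture's +x side. The blue-glass bore is at about (250,234). Next I measure.

```bash
cat >> h.py <<'E'
def mask(s,lo,hi,box=None):
    h=cv2.cvtColor(s['frame'],cv2.COLOR_RGB2HSV)
    m=cv2.inRange(h,np.array(lo),np.array(hi))
    if box: 
        z=np.zeros_like(m);x0,y0,x1,y1=box;z[y0:y1,x0:x1]=m[y0:y1,x0:x1];m=z
    return m
def big(m):
    c,_=cv2.findContours(m,cv2.RETR_EXTERNAL,cv2.CHAIN_APPROX_NONE)
    return max(c,key=cv2.contourArea)
E
python3 - <<'E'
from h import *
S=dict(np.load('pics/scene0.npz'));T=dict(np.load('pics/top0.npz'))
for nm,lo,hi,bs,bt in [('tab',(22,120,120),(35,255,255),(220,215,260,260),(285,210,320,255)),
   ('grip',(0,140,60),(10,255,255),(285,105,310,140),(112,235,150,265)),
   ('gtop',(0,140,170),(10,255,255),(285,105,310,140),(112,235,150,265)),
   ('orange',(8,140,150),(20,255,255),(235,165,305,230),(220,180,290,255)),
   ('stand',(30,0,110),(120,40,225),(275,120,320,165),(110,220,170,280))]:
    for n,s,b in(('S',S,bs),('T',T,bt)):
        c=big(mask(s,lo,hi,b)); r=cv2.minAreaRect(c); print(nm,n,np.round(r[0],1),np.round(r[1],1),round(r[2],1),cv2.contourArea(c)); print('   ',np.round(cv2.boxPoints(r),1).tolist())
def q(n,a,b):
    p=tri([(S,*a),(T,*b)]);print(n,p.round(4),np.round(proj(S,p)-a,1),np.round(proj(T,p)-b,1))
# green glass, bar ends estimates
q('bar far(+x)',(361-0,0+0) if 0 else (225+358/5,165+207/5),(220+272/5,180+88/5))
for z in(0.0,.08):print(onz(T,256,209,z),onz(S,225+257/5,165+235/5,z))
m=mask(T,(8,140,150),(20,255,255),(255,190,290,255));y,x=np.nonzero(m);print(list(zip(y[::1],x[::1]))[::4])
E
```

```text
tab S [238.5 234.5] [18.4  7.1] 45.0 101.0
    [[229.5, 230.5], [234.5, 225.5], [247.5, 238.5], [242.5, 243.5]]
tab T [298.5 231.5] [ 4.1 21.5] 19.3 5.0
    [[293.1000061035156, 241.0], [300.20001220703125, 220.6999969482422], [304.0, 222.0], [296.8999938964844, 242.3000030517578]]
grip S [299.5 120.5] [17.  9.] 90.0 110.0
    [[295.0, 112.0], [304.0, 112.0], [304.0, 129.0], [295.0, 129.0]]
grip T [127.4 250.8] [16.8  9.8] 12.5 112.5
    [[118.19999694824219, 253.6999969482422], [120.30000305175781, 244.1999969482422], [136.6999969482422, 247.8000030517578], [134.60000610351562, 257.3999938964844]]
gtop S [299. 116.] [4. 6.] 90.0 19.0
    [[296.0, 114.0], [302.0, 114.0], [302.0, 118.0], [296.0, 118.0]]
gtop T [124.5 250.5] [9. 9.] 90.0 66.0
    [[120.0, 246.0], [129.0, 246.0], [129.0, 255.0], [120.0, 255.0]]
orange S [264.4 203.7] [43.5 16.7] 42.0 110.0
    [[242.6999969482422, 195.39999389648438], [253.8000030517578, 183.0], [286.20001220703125, 212.0], [275.0, 224.5]]
orange T [262.8 221.4] [17.7 58. ] 4.1 129.0
    [[251.89999389648438, 249.6999969482422], [256.0, 191.899993896484
[... 1537 characters left out ...]
.int64(223), np.int64(267)), (np.int64(225), np.int64(265)), (np.int64(226), np.int64(266)), (np.int64(227), np.int64(266)), (np.int64(229), np.int64(264)), (np.int64(230), np.int64(265)), (np.int64(231), np.int64(265)), (np.int64(233), np.int64(263)), (np.int64(234), np.int64(264)), (np.int64(235), np.int64(264)), (np.int64(236), np.int64(264)), (np.int64(238), np.int64(262)), (np.int64(239), np.int64(262)), (np.int64(240), np.int64(262)), (np.int64(241), np.int64(263)), (np.int64(243), np.int64(262)), (np.int64(244), np.int64(262)), (np.int64(245), np.int64(262)), (np.int64(246), np.int64(263)), (np.int64(248), np.int64(260)), (np.int64(249), np.int64(256)), (np.int64(249), np.int64(262))]
```

```bash
python3 - <<'E'
from h import *
S=dict(np.load('pics/scene0.npz'));T=dict(np.load('pics/top0.npz'))
def q(n,a,b):
    p=tri([(S,*a),(T,*b)]);print(n,p.round(4),np.round(proj(S,p)-a,1),np.round(proj(T,p)-b,1));return p
a=q('bar+x',(276,223),(273,197.5));b=q('bar-x',(245,196),(261.5,248.5));print('yaw',np.degrees(np.arctan2(*(a-b)[[1,0]])),np.linalg.norm(a-b))
q('tab',(238.5,233),(300,231.5)); q('gtop',(299.2,115.3),(124.7,250.7)); q('stand',(298,139),(139,251))
print(onz(T,124.7,250.7,.156),onz(T,139,251,.05),onz(T,300,231.5,.053))
st=env.read_state();W=snap('wrist')
C=np.array(W['camera_from_world']);o=-C[:3,:3].T@C[:3,3];Rt=R.from_rotvec(st['eef_rot']).as_matrix()
print('cam in tool',Rt.T@(o-st['eef_pos']),'view dir tool',Rt.T@(-C[2,:3]),'right',Rt.T@C[0,:3],W['intrinsics']);print(Rt)
E
```

```text
bar+x [ 0.6087 -0.0267  0.0861] [-0.2  0. ] [-0.1 -0.1]
bar-x [ 0.4883 -0.0031  0.0897] [ 0.6 -0.1] [0.5 0.6]
yaw -11.08033566021472 0.12270463404428636
tab [ 0.5298 -0.0938  0.0496] [ 0.8 -0.1] [0.7 0.7]
gtop [0.4801 0.2908 0.1561] [ 0.5 -0.1] [0.5 0.5]
stand [0.4801 0.292  0.0462] [ 0.3 -0.1] [0.3 0.3]
[0.48110513 0.29193745 0.156     ] [0.48079154 0.29158664 0.05      ] [ 0.53131025 -0.09202505  0.053     ]
cam in tool [ 8.42568882e-02 -5.21823962e-05 -1.25434137e-01] view dir tool [-0.32024372 -0.00132297  0.94733427] right [5.22613317e-04 9.99998626e-01 1.57318973e-03] [[333.60140988   0.         276.9024076 ]
 [  0.         333.60140988 209.25372961]
 [  0.           0.           1.        ]]
[[-8.97473038e-01  4.41068949e-01 -5.72102498e-04]
 [ 4.41069292e-01  8.97471765e-01 -1.52002387e-03]
 [-1.56989494e-04 -1.61651729e-03 -9.99998681e-01]]
```

Request:
servo_tool(steps=[[0,0,0,0,0,6.8,1],[0,0,0,0,0,6.8,1],[0,0,0,0,0,6.8,1],[0,0,0,0,0,6.8,1],[0,0,0,0,0,6.8,1],[0,0,0,0,0,6.8,1],[0,0,0,0,0,6.8,1],[0,0,0,0,0,6.8,1],[0,0,0,0,0,6.8,1],[0,0,0,0,0,6.8,1],[0,0,0,0,0,6.8,1],[0,0,0,0,0,0,1]])

```text
time: 1.15
eef_pos: [0.2974, 0.6057, 0.2479]
eef_rot: [2.427, 1.994, -0.001]
force: [-0.3, 0.4, -1.6]
opening: -0.0002
finger_force: 0.0
```

Request:
servo_tool(steps=[[-0.0295,0.0182,0,0,0,0,1],[-0.0295,0.0182,0,0,0,0,1],[-0.0295,0.0182,0,0,0,0,1],[-0.0295,0.0182,0,0,0,0,1],[-0.0295,0.0182,0,0,0,0,1],[-0.0295,0.0182,0,0,0,0,1],[-0.0295,0.0182,0,0,0,0,1],[-0.0295,0.0182,0,0,0,0,1],[-0.0295,0.0182,0,0,0,0,1],[-0.0295,0.0182,0,0,0,0,1],[0,0,0,0,0,0,1]])

```text
time: 2.07
eef_pos: [0.4229, 0.2741, 0.2485]
eef_rot: [2.428, 1.99, -0.001]
force: [-0.6, 0.0, -0.0]
opening: -0.0
finger_force: 0.0
```

```bash
python3 - <<'E'
from h import *
snap('wrist','w1.png')
E
```

Request:
servo_tool(steps=[[-0.029,0.0178,0,0,0,0,1],[-0.029,0.0178,0,0,0,0,1],[-0.029,0.0178,0,0,0,0,1],[-0.029,0.0178,0,0,0,0,1],[-0.029,0.0178,0,0,0,0,1],[-0.029,0.0178,0,0,0,0,1],[-0.029,0.0178,0,0,0,0,1],[-0.029,0.0178,0,0,0,0,1],[-0.029,0.0178,0,0,0,0,1],[-0.029,0.0178,0,0,0,0,1],[0,0,0,0,0,0,1]])

```text
time: 3.03
eef_pos: [0.5414, -0.0432, 0.2488]
eef_rot: [2.425, 1.991, -0.001]
force: [0.2, 0.1, 0.1]
opening: 0.0002
finger_force: 0.0
```

```bash
python3 - <<'E'
from h import *
snap('wrist','w2.png')
a=cv2.imread('pics/w1.png');b=cv2.imread('pics/w2.png')
cv2.imwrite('pics/c2.png',cv2.resize(np.hstack([a,b]),(800,300),interpolation=cv2.INTER_AREA))
E
```

```text
(no output)
```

View pics/c2.png

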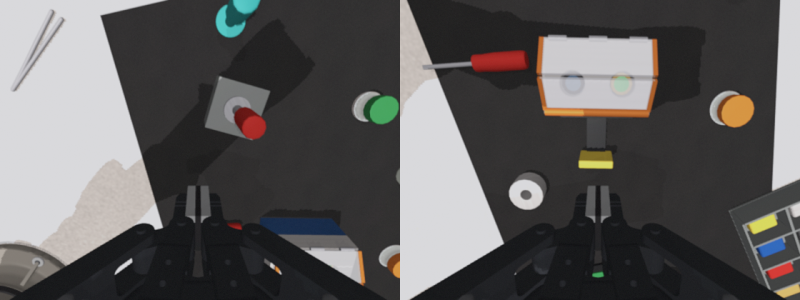

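Left: red ejector grip at about (252,125), turquoise at (235,15). Right: the tented cover with its orange bar at about (540–655,112), level in the image, and the yellow tab at (596,159). I'll measure the bar, tab and ejector from these views.

```bash
cat >> h.py <<'E'
def fx(d,yaw=-11.2):
    a=np.radians(yaw);d=np.asarray(d);return np.array([d[0]*np.cos(a)+d[1]*np.sin(a),-d[0]*np.sin(a)+d[1]*np.cos(a)])  # world -> fixture axes
E
python3 - <<'E'
from h import *
w1=dict(np.load('pics/w1.npz'));w2=dict(np.load('pics/w2.npz'));T=dict(np.load('pics/top0.npz'));S=dict(np.load('pics/scene0.npz'))
m=mask(w2,(8,140,120),(20,255,255),(185,140,365,175));c=big(m);r=cv2.minAreaRect(c);print('bar',r)
b=cv2.boxPoints(r);b=b[np.argsort(b[:,0])];l=b[:2].mean(0);rr=b[2:].mean(0)
L=onz(w2,*l,.087);Q=onz(w2,*rr,.087);print(L,Q,np.linalg.norm(Q-L),np.degrees(np.arctan2(*(Q-L)[[1,0]])),(L+Q)/2)
print('bar tri',tri([(w2,*l),(T,261.5,248.5),(S,245,196)]),tri([(w2,*rr),(T,273,197.5),(S,276,223)]))
m=mask(w2,(22,120,80),(35,255,255),(240,200,310,245));r=cv2.minAreaRect(big(m));print('tab',r);bp=cv2.boxPoints(r);bp=bp[np.argsort(bp[:,1])];e=bp[:2];print([onz(w2,*x,.053) for x in e])
print([onz(w2,*x,.053) for x in bp])
for lo in (100,170):
  m=mask(w1,(0,140,lo),(10,255,255),(320,130,390,205));r=cv2.minEnclosingCircle(big(m));print('grip',r)
m=mask(w1,(25,0,70),(120,45,225),(270,90,390,200));r=cv2.minAreaRect(big(m));print('stand',r,onz(w1,*r[0],.05))
E
```

```text
bar ((275.5, 151.5), (23.0, 155.0), 90.0)
[0.48093049 0.00667892 0.087     ] [ 0.61147047 -0.01919596  0.087     ] 0.13307966186382325 -11.211519075760028 [ 0.54620048 -0.00625852  0.087     ]
bar tri [0.48439121 0.00136362 0.08241316] [ 0.60970385 -0.02392823  0.08193814]
tab ((274.1576843261719, 223.1664276123047), (48.25265121459961, 25.396133422851562), 1.5481576919555664)
[array([ 0.50840264, -0.06471309,  0.053     ]), array([ 0.55631605, -0.0756671 ,  0.053     ])]
[array([ 0.50840264, -0.06471309,  0.053     ]), array([ 0.55631605, -0.0756671 ,  0.053     ]), array([ 0.50154428, -0.09196297,  0.053     ]), array([ 0.55073254, -0.10325979,  0.053     ])]
grip ((349.8303527832031, 171.71875), 24.515235900878906)
grip ((355.9117736816406, 177.7941131591797), 15.233283042907715)
stand ((331.284423828125, 152.11663818359375), (74.99878692626953, 75.10073852539062), 16.587337493896484) [0.47903926 0.29431841 0.05      ]
```

Request:
servo_tool(steps=[[0,0,0.035,0,0,0,1],[0,0,0.035,0,0,0,1],[0,0,0.035,0,0,0,1],[0,0,0.025,0,0,0,1],[0,0,0.012,0,0,0,1],[0,0,0.004,0,0,0,1],[0,0,0,0,0,0,1],[0,0,0,0,0,0,1]])

```text
time: 3.75
eef_pos: [0.5408, -0.0365, 0.1035]
eef_rot: [2.422, 2.0, 0.003]
force: [0.5, -0.2, 0.4]
opening: 0.0
finger_force: 0.0
```

Request:
servo_tool(steps=[[0.006,0,0,0,0,0,1],[0.006,0,0,0,0,0,1],[0.006,0,0,0,0,0,1],[0.006,0,0,0,0,0,1],[0.006,0,0,0,0,0,1],[0,0,0,0,0,0,1]])

```text
time: 4.25
eef_pos: [0.5461, -0.0055, 0.1024]
eef_rot: [-2.421, -2.001, -0.002]
force: [0.7, 0.6, 0.5]
opening: -0.0001
finger_force: 0.0
```

```bash
python3 - <<'E'
from h import *
print(env.read_state()['force'])
w=snap('wrist','w3.png')
E
```

```text
[0.71085824 0.63686573 0.53751948]
```

View pics/w3.png

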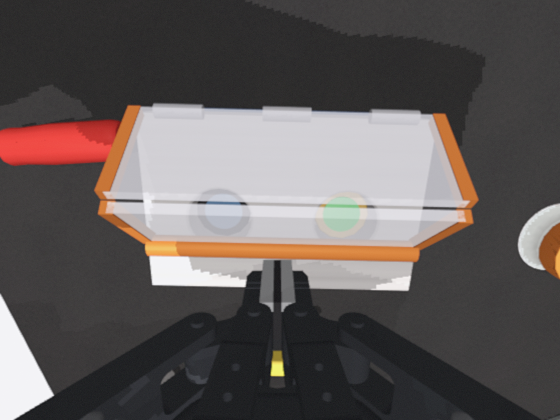

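The bar (row 250) is against the fingertip (277,262) and has already moved about 20 mm in over the block's front edge. I'll keep pushing.

Request:
servo_tool(steps=[[0.006,0,0,0,0,0,1],[0.006,0,0,0,0,0,1],[0.006,0,0,0,0,0,1],[0.006,0,0,0,0,0,1],[0.006,0,0,0,0,0,1],[0.006,0,0,0,0,0,1],[0.003,0,0,0,0,0,1],[0,0,0,0,0,0,1]])

```text
time: 4.97
eef_pos: [0.5532, 0.0321, 0.1022]
eef_rot: [-2.422, -2.001, -0.001]
force: [-0.1, -0.4, 0.0]
opening: 0.0001
finger_force: 0.0
```

Request:
servo_tool(steps=[[0.002,0,0,0,0,0,1],[0.002,0,0,0,0,0,1],[0.002,0,0,0,0,0,1]])

```text
time: 5.22
eef_pos: [0.554, 0.0364, 0.1023]
eef_rot: [2.424, 1.998, -0.0]
force: [0.4, -0.7, -0.2]
opening: -0.0003
finger_force: 0.4
```

Request:
servo_tool(steps=[[0.002,0,0,0,0,0,1],[0.001,0,0,0,0,0,1]])

```text
time: 5.38
eef_pos: [0.5547, 0.0397, 0.1023]
eef_rot: [-2.424, -1.999, -0.0]
force: [-0.1, -1.0, 1.1]
opening: -0.0002
finger_force: 0.3
```

Request:
servo_tool(steps=[[0.002,0,0,0,0,0,1],[0.002,0,0,0,0,0,1],[0.001,0,0,0,0,0,1]])

```text
time: 5.63
eef_pos: [0.5557, 0.0448, 0.1023]
eef_rot: [-2.423, -1.999, -0.0]
force: [0.0, -0.8, 0.5]
opening: 0.0002
finger_force: 0.3
```

Request:
servo_tool(steps=[[0.002,0,0,0,0,0,1],[0.001,0,0,0,0,0,1]])

```text
time: 5.8
eef_pos: [0.5562, 0.0477, 0.1023]
eef_rot: [-2.423, -1.999, -0.0]
force: [-0.3, -0.6, -0.4]
opening: -0.0003
finger_force: 0.3
```

```bash
python3 - <<'E'
from h import *
w=snap('wrist','w4.png')
print(env.read_state()['force'])
E
```

```text
[ 0.43859066 -0.79279175  0.34528462]
```

View pics/w4.png

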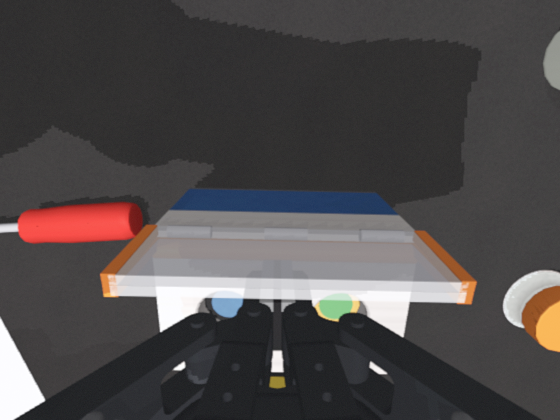

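The panels are nearly together, with their knee edges at rows 280 and 296. I'll push on until it stops.

Request:
servo_tool(steps=[[0.002,0,0,0,0,0,1],[0.002,0,0,0,0,0,1]])

```text
time: 6.02
eef_pos: [0.5565, 0.0494, 0.1022]
eef_rot: [2.424, 1.997, -0.003]
force: [-1.3, -9.6, 1.8]
opening: -0.0
finger_force: 3.9
```

Request:
servo_tool(steps=[[0.002,0,0,0,0,0,1],[0.001,0,0,0,0,0,1]])

```text
time: 6.18
eef_pos: [0.5566, 0.0499, 0.1022]
eef_rot: [2.425, 1.993, -0.007]
force: [-2.4, -13.5, 2.9]
opening: -0.0002
finger_force: 5.8
```

Request:
servo_tool(steps=[[0.002,0,0,0,0,0,1],[0.001,0,0,0,0,0,1]])

```text
time: 6.35
eef_pos: [0.5567, 0.0502, 0.1022]
eef_rot: [2.425, 1.99, -0.01]
force: [-4.1, -19.6, 4.8]
opening: -0.0001
finger_force: 8.5
```

Request:
servo_tool(steps=[[-0.005,0,0,0,0,0,1],[-0.015,0,0,0,0,0,1],[-0.02,0,0,0,0,0,1],[-0.02,0,-0.02,0,0,0,1],[-0.02,0,-0.035,0,0,0,1],[-0.01,0,-0.035,0,0,0,1],[0,0,-0.02,0,0,0,1],[0,0,0,0,0,0,1],[0,0,0,0,0,0,1]])

```text
time: 7.1
eef_pos: [0.5417, -0.0307, 0.2134]
eef_rot: [2.423, 1.999, 0.005]
force: [0.4, 0.7, -1.1]
opening: -0.0002
finger_force: 0.0
```

```bash
python3 - <<'E'
from h import *
w=snap('wrist','w5.png');t=snap('top','t5.png');s=snap('scene','s5.png');print(env.read_state()['eef_pos'])
f=lambda im,x,y,w,h,k:cv2.resize(im[y:y+h,x:x+w],(w*k,h*k),interpolation=cv2.INTER_CUBIC)
a,b,c=[cv2.imread('pics/%s5.png'%n) for n in 'wts']
cv2.imwrite('pics/c5.png',np.hstack([cv2.resize(a,(400,300)),f(b,215,180,100,75,4)]))
E
```

```text
[ 0.54014457 -0.03035606  0.21101475]
```

View pics/c5.png

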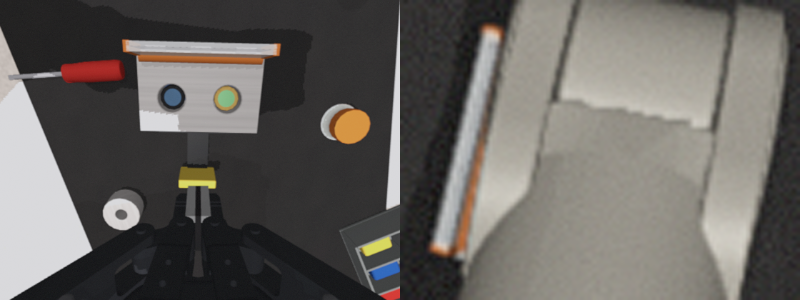

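The left view shows the cover folded, with its panels together at row 47. The bores are at (172,97) with blue glass and (227,98) with green/brass, and the tab is at (197,178). In the right view the arm hides the block.

```bash
cat > bores.py <<'E'
from h import *
import sys
def bores(w,box,thr=110,z=.08):
    g=cv2.cvtColor(w['frame'],cv2.COLOR_RGB2HSV);x0,y0,x1,y1=box
    m=((g[:,:,2]<thr)|(g[:,:,1]>45)).astype(np.uint8)*255
    k=np.zeros_like(m);k[y0:y1,x0:x1]=m[y0:y1,x0:x1];out=[]
    for c in cv2.findContours(k,cv2.RETR_EXTERNAL,cv2.CHAIN_APPROX_NONE)[0]:
        if cv2.contourArea(c)>300:
            e=cv2.fitEllipse(cv2.convexHull(c));p=onz(w,*e[0],z);q=np.array([onz(w,*x,z)[:2] for x in c[:,0,:].astype(float)])
            print(np.round(e[0],1),np.round(e[1],1),'->',p.round(4),'diam fx',np.ptp([fx(a) for a in q],axis=0).round(4));out.append(p)
    return out
E
python3 - <<'E'
from bores import *
w=dict(np.load('pics/w5.npz'))
for t in(90,110,130):print(t);o=bores(w,(205,98,362,176),t)
print(w['frame'][136,230:330:2].mean(1).astype(int))
E
```

```text
90
[317.5 137.2] [34.7 37.8] -> [0.5808 0.016  0.08  ] diam fx [0.0284 0.0256]
[240.3 135.4] [34.8 37.4] -> [0.5232 0.0285 0.08  ] diam fx [0.0276 0.0262]
110
[317.9 138.4] [37.6 38.8] -> [0.581 0.015 0.08 ] diam fx [0.0292 0.0279]
[239.9 136.6] [37.7 38.7] -> [0.5228 0.0277 0.08  ] diam fx [0.0291 0.0278]
130
[318.1 138.6] [38.1 40.2] -> [0.5811 0.0148 0.08  ] diam fx [0.0293 0.0294]
[239.9 136.6] [38.7 40. ] -> [0.5227 0.0277 0.08  ] diam fx [0.0292 0.0293]
[ 91 105 102 102 102 102 103 104 104 103 103 105  50  33  35 145 174 173
 174 173 173 173 173 172 172 172 172 173 172 172 172 173 172 172 152 111
 136 138 155 155 155 153 153 152 150 151 148 147 147 144]
```

Request:
servo_tool(steps=[[0.0,0,-0.025,0,0,0,0],[0.0224,-0.012,-0.025,0,0,0,0],[0.0224,-0.012,0,0,0,0,0],[0.0224,-0.012,0,0,0,0,0],[0.0,0,0,0,0,0,0]])

```text
time: 7.67
eef_pos: [0.5167, 0.0475, 0.261]
eef_rot: [-2.414, -2.006, 0.002]
force: [-0.4, 0.4, -1.5]
opening: 0.0427
finger_force: 0.0
```

```bash
python3 - <<'E'
from h import *
w=snap('wrist','w6.png');print(env.read_state()['eef_pos'])
E
```

```text
[0.51717205 0.04501305 0.2609582 ]
```

Request:
servo_tool(steps=[[0.0224,-0.012,0,0,0,0,0],[0.0224,-0.012,0,0,0,0,0],[0.0224,-0.012,0,0,0,0,0],[0.0224,-0.012,0,0,0,0,0],[0.0224,-0.012,0,0,0,0,0],[0.0224,-0.012,0,0,0,0,0],[0.0224,-0.012,0,0,0,0,0],[0,0,0,0,0,0,0],[0,0,0,0,0,0,0]])

```text
time: 8.47
eef_pos: [0.4652, 0.2122, 0.2612]
eef_rot: [2.421, 2.002, -0.003]
force: [-0.8, -1.2, -0.9]
opening: 0.0426
finger_force: 0.0
```

```bash
python3 - <<'E'
from h import *
w=snap('wrist','w7.png');print(env.read_state()['eef_pos'],env.read_state()['opening'])
a=cv2.imread('pics/w6.png');b=cv2.imread('pics/w7.png')
cv2.imwrite('pics/c7.png',cv2.resize(np.hstack([a,b]),(800,300),interpolation=cv2.INTER_AREA))
E
```

```text
[0.46567306 0.21085937 0.26134322] 0.04281715389513641
```

View pics/c7.png

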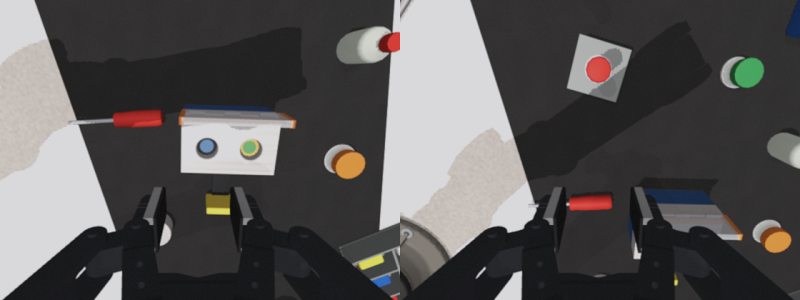

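Left: bores at (207,147) blue and (250,148) brass. Right: the red grip top at (598,69), centred over its grey stand. I'll triangulate both from several views.

```bash
python3 - <<'E'
from bores import *
w5,w6,w7,w1,T,S=[dict(np.load('pics/%s.npz'%n)) for n in('w5','w6','w7','w1','top0','scene0')]
o=bores(w6,(268,188,375,230),115)
print('brass mouth tri w5/w6 check below')
e7=cv2.minEnclosingCircle(big(mask(w7,(0,140,60),(10,255,255),(250,70,310,125))));print('grip7',e7)
m=mask(w7,(0,140,60),(10,255,255),(250,70,310,125));M=cv2.moments(m);print(M['m10']/M['m00'],M['m01']/M['m00'])
p=tri([(w7,*e7[0]),(w1,355.9,177.8),(T,124.7,250.7),(S,299.2,115.3)]);print('gtop',p)
p=tri([(w7,*e7[0]),(w1,355.9,177.8)]);print('gtop wrist',p,onz(w7,*e7[0],.156),onz(w1,355.9,177.8,.156))
m=mask(w7,(0,0,100),(179,60,255),(230,40,330,150));r=cv2.minAreaRect(cv2.convexHull(big(m)));print('stand',r,onz(w7,*r[0],.05))
E
```

```text
[350.8 208.8] [27.5 29.9] -> [0.581  0.0148 0.08  ] diam fx [0.0284 0.0277]
[289.4 207. ] [27.4 29.2] -> [0.5228 0.0274 0.08  ] diam fx [0.0281 0.0266]
brass mouth tri w5/w6 check below
grip7 ((278.0, 97.28571319580078), 17.742586135864258)
277.6092077087794 96.95717344753747
gtop [0.47947674 0.29275957 0.15310217]
gtop wrist [0.4795903  0.29297692 0.15198377] [0.47935029 0.29283609 0.156     ] [0.47905849 0.29427807 0.156     ]
stand ((276.55047607421875, 95.16514587402344), (76.81767272949219, 78.73332214355469), 16.699243545532227) [0.47840099 0.29436534 0.05      ]
```

Request:
servo_tool(steps=[[0.021,-0.001,0,0,0,0,0],[0.021,-0.001,0,0,0,0,0],[0.021,0,0,0,0,0,0],[0.0202,0,0,0,0,0,0],[0,0,0,0,0,0,0],[0,0,0,0,0,0,0],[0,0,0.02,0,0,0,0],[0,0,0.02,0,0,0,0]])

```text
time: 9.18
eef_pos: [0.481, 0.2915, 0.2226]
eef_rot: [2.426, 1.995, 0.003]
force: [0.4, -0.3, -0.1]
opening: 0.0429
finger_force: 0.0
```

```bash
python3 - <<'E'
from h import *
w=snap('wrist','w8.png');st=env.read_state();print(st['eef_pos'])
m=mask(w,(0,140,60),(10,255,255),(230,150,330,320));e=cv2.minEnclosingCircle(big(m));M=cv2.moments(m);print(e,M['m10']/M['m00'],M['m01']/M['m00'])
# split top bright face
m=mask(w,(0,140,170),(10,255,255),(230,150,330,320));e=cv2.fitEllipse(cv2.convexHull(big(m)));print(e,onz(w,*e[0],.155))
Rt=R.from_rotvec(st['eef_rot']).as_matrix();p=onz(w,*e[0],.155);print('tool offset',Rt.T@(p-st['eef_pos']))
E
```

```text
[0.47851711 0.29013509 0.21814779]
((275.5, 221.5), 27.72193145751953) 275.48471882640587 222.56723716381418
((275.4057312011719, 230.39834594726562), (26.097522735595703, 31.263282775878906), 77.70687866210938) [0.47918222 0.29534413 0.155     ]
tool offset [ 0.00553863 -0.00017761  0.06312299]
```

Request:
servo_tool(steps=[[0.003,0,0.02,0,0,0,0],[0,0,0.025,0,0,0,0],[0,0,0.025,0,0,0,0],[0,0,0.015,0,0,0,0],[0,0,0.008,0,0,0,0],[0,0,0,0,0,0,0],[0,0,0,0,0,0,0.3],[0,0,0,0,0,0,0.5],[0,0,0,0,0,0,1],[0,0,0,0,0,0,1],[0,0,0,0,0,0,1],[0,0,0,0,0,0,1]], grip_force=40)

```text
time: 10.23
eef_pos: [0.4811, 0.2968, 0.1305]
eef_rot: [2.424, 1.999, 0.003]
force: [-0.2, -0.8, 6.0]
opening: 0.0233
finger_force: 39.7
```

Request:
servo_tool(steps=[[0,0,0,0,0,0,1]])

```text
time: 10.32
eef_pos: [0.4811, 0.2968, 0.1305]
eef_rot: [2.424, 1.998, 0.003]
force: [0.2, -0.2, 6.6]
opening: 0.0231
finger_force: 39.7
```

```bash
python3 - <<'E'
from h import *
w=snap('wrist','w9.png');st=env.read_state();print(st['eef_pos'],st['force'],st['torque'],st['opening'],st['finger_force'])
m=mask(w,(0,140,60),(10,255,255),(230,120,330,340));c=big(m);print(cv2.boundingRect(c))
E
```

```text
[0.48112551 0.29683222 0.13054799] [ 0.19538782 -2.09643266  6.63204055] [-0.3491425   0.01946247  0.01724256] 0.022767044858704913 39.66755926609039
(245, 252, 64, 88)
```

Request:
servo_tool(steps=[[0,0,-0.005,0,0,0,1],[0,0,-0.01,0,0,0,1],[0,0,-0.02,0,0,0,1],[0,0,-0.025,0,0,0,1],[0,0,-0.025,0,0,0,1],[0,0,-0.025,0,0,0,1],[0,0,-0.025,0,0,0,1],[0,0,-0.015,0,0,0,1],[0,0,-0.005,0,0,0,1],[0,0,0,0,0,0,1],[0,0,0,0,0,0,1]])

```text
time: 11.28
eef_pos: [0.4796, 0.2964, 0.2837]
eef_rot: [-2.423, -1.999, 0.002]
force: [0.5, 0.3, -2.3]
opening: 0.0229
finger_force: 39.5
```

Request:
servo_tool(steps=[[-0.01,0.006,0,0,0,0,1],[-0.02,0.012,0,0,0,0,1],[-0.025,0.015,0,0,0,0,1],[-0.025,0.015,0,0,0,0,1],[-0.025,0.015,0,0,0,0,1],[-0.025,0.015,0,0,0,0,1],[-0.025,0.015,0,0,0,0,1],[-0.025,0.015,0,0,0,0,1],[-0.025,0.015,0,0,0,0,1],[-0.025,0.015,0,0,0,0,1],[-0.015,0.009,0,0,0,0,1],[-0.0095,0.006,0,0,0,0,1]])

```text
time: 12.28
eef_pos: [0.5815, 0.0134, 0.2831]
eef_rot: [2.428, 1.993, -0.004]
force: [-0.8, -0.3, -1.3]
opening: 0.0229
finger_force: 39.4
```

Request:
servo_tool(steps=[[0,0,0,0,0,0,1],[0,0,0,0,0,0,1],[0,0,0,0,0,0,1]])

```text
time: 12.53
eef_pos: [0.5814, 0.0193, 0.2836]
eef_rot: [-2.421, -2.0, 0.001]
force: [0.5, 0.8, -2.4]
opening: 0.023
finger_force: 39.4
```

```bash
python3 - <<'E'
from h import *
a=[snap(n,n[0]+'10.png') for n in('wrist','scene','top')];st=env.read_state();print(st['eef_pos'],st['force'],st['opening'])
a=cv2.imread('pics/w10.png');b=cv2.imread('pics/s10.png')[130:250,200:360]
cv2.imwrite('pics/c10.png',np.hstack([cv2.resize(a,(400,300)),cv2.resize(b,(400,300),interpolation=cv2.INTER_CUBIC)]))
E
```

```text
[0.58168551 0.01934922 0.28411266] [-0.39727247  0.16565492 -2.18746068] 0.022684666115690713
```

View pics/c10.png

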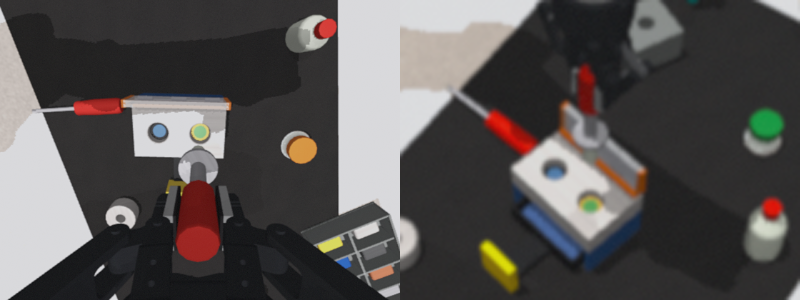

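The ejector is held upright. In the left view its collar is at (198,166) and the brass bore at (200,131). Now the collar position relative to the bore.

```bash
python3 - <<'E'
from bores import *
w=dict(np.load('pics/w10.npz'));w5=dict(np.load('pics/w5.npz'))
o=bores(w,(190,165,312,205),115)
hs=cv2.cvtColor(w['frame'],cv2.COLOR_RGB2HSV)
z=np.zeros(hs.shape[:2],np.uint8);z[206:262,240:320]=((hs[206:262,240:320,2]>75)&(hs[206:262,240:320,1]<45))*255
c=big(z);print(cv2.boundingRect(c));h=cv2.convexHull(c)[:,0,:].astype(float)
# fit circle on plane z=.2095 (collar top), using upper rim points only
P=np.array([onz(w,*p,.2095)[:2] for p in h if p[1]<235])
A=np.c_[2*P,np.ones(len(P))];s=np.linalg.lstsq(A,(P**2).sum(1),rcond=None)[0];print('collar',s[:2],'r',np.sqrt(s[2]+s[0]**2+s[1]**2),len(P))
st=env.read_state();print(st['eef_pos'],fx(s[:2]-st['eef_pos'][:2]))
E
```

```text
[279.9 186.2] [27.5 28. ] -> [0.5816 0.0151 0.08  ] diam fx [0.0276 0.0284]
[220.9 185.1] [26.3 28.2] -> [0.5228 0.0276 0.08  ] diam fx [0.0277 0.0273]
(240, 206, 74, 51)
collar [0.58153953 0.03103039] r 0.023681686636695874 4
[0.58168551 0.01934922 0.28411266] [-0.00241209  0.01143035]
```

```bash
python3 - <<'E'
from bores import *
w=dict(np.load('pics/w10.npz'))
g=cv2.GaussianBlur(cv2.cvtColor(w['frame'],cv2.COLOR_RGB2GRAY),(3,3),0)[200:270,235:325]
c=cv2.HoughCircles(g,cv2.HOUGH_GRADIENT,1,20,param1=80,param2=12,minRadius=22,maxRadius=32)
print(c)
for u,v,r in c[0][:3]:
    p=onz(w,u+235,v+200,.2095);q=onz(w,u+235+r,v+200,.2095);print(u+235,v+200,p,np.linalg.norm(p-q),fx(p[:2]-[.5817,.0193]))
E
```

```text
[[[41.5 35.5 28.1]]]
276.5 235.5 [0.57878592 0.01684023 0.2095    ] 0.018238618449421002 [-0.00238081 -0.00297894]
```

Request:
servo_tool(steps=[[-0.0014,0.0027,0.01,0,0,0,1],[0,0,0.02,0,0,0,1],[0,0,0.02,0,0,0,1],[0,0,0.015,0,0,0,1],[0,0,0.007,0,0,0,1],[0,0,0,0,0,0,1],[0,0,0,0,0,0,1]])

```text
time: 13.27
eef_pos: [0.5845, 0.0158, 0.2123]
eef_rot: [2.423, 1.999, -0.001]
force: [0.8, 0.2, -1.8]
opening: 0.023
finger_force: 39.5
```

```bash
python3 - <<'E'
from bores import *
w=snap('wrist','w11.png');s=snap('scene','s11.png');st=env.read_state();print(st['eef_pos'],st['force'])
g=cv2.GaussianBlur(cv2.cvtColor(w['frame'],cv2.COLOR_RGB2GRAY),(3,3),0)[200:270,235:325]
c=cv2.HoughCircles(g,cv2.HOUGH_GRADIENT,1,20,param1=80,param2=12,minRadius=22,maxRadius=32)
z=st['eef_pos'][2]-.0745
for u,v,r in c[0][:1]:
    p=onz(w,u+235,v+200,z);print(p,fx(p[:2]-[.5812,.0149]))
a=cv2.imread('pics/w11.png')[120:300,190:370];b=cv2.imread('pics/s11.png')[150:240,240:330]
cv2.imwrite('pics/c11.png',np.hstack([cv2.resize(a,(400,400)),cv2.resize(b,(400,400),interpolation=cv2.INTER_CUBIC)]))
E
```

```text
[0.58509732 0.01576142 0.21326915] [ 0.18870995 -0.53556757 -1.71786677]
[0.58270473 0.01419531 0.13876915] [ 0.00161294 -0.000399  ]
```

View pics/c11.png

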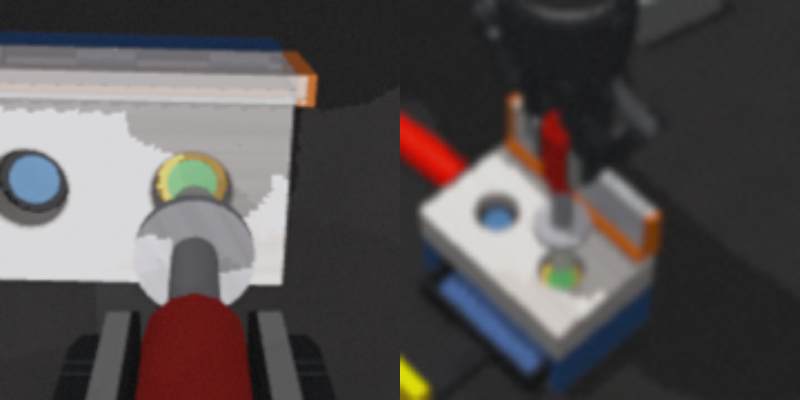

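The tip is lined up over the brass bore, with the collar at (195,250) in the crop and the brass cell just ahead at (192,180). Going down.

Request:
servo_tool(steps=[[0,-0.001,0.006,0,0,0,1],[0,0,0.006,0,0,0,1],[0,0,0.005,0,0,0,1],[0,0,0.003,0,0,0,1],[0,0,0,0,0,0,1]])

```text
time: 13.78
eef_pos: [0.5828, 0.016, 0.1913]
eef_rot: [-2.423, -1.998, 0.002]
force: [-0.5, -0.5, -2.0]
opening: 0.0232
finger_force: 39.5
```

Request:
servo_tool(steps=[[0,0,0.003,0,0,0,1],[0,0,0.003,0,0,0,1],[0,0,0.003,0,0,0,1],[0,0,0,0,0,0,1]])

```text
time: 14.12
eef_pos: [0.5835, 0.016, 0.1831]
eef_rot: [2.424, 1.999, 0.0]
force: [-0.7, 0.2, -1.2]
opening: 0.0231
finger_force: 39.4
```

Request:
servo_tool(steps=[[0,0,0.003,0,0,0,1],[0,0,0.003,0,0,0,1],[0,0,0.003,0,0,0,1],[0,0,0,0,0,0,1]])

```text
time: 14.45
eef_pos: [0.5827, 0.016, 0.1733]
eef_rot: [-2.423, -1.998, 0.002]
force: [0.0, 0.2, -1.2]
opening: 0.0233
finger_force: 39.4
```

Request:
servo_tool(steps=[[0,0,0.003,0,0,0,1],[0,0,0.003,0,0,0,1],[0,0,0,0,0,0,1]])

```text
time: 14.7
eef_pos: [0.583, 0.016, 0.1676]
eef_rot: [-2.423, -1.999, 0.001]
force: [-0.9, -0.2, -1.8]
opening: 0.0232
finger_force: 39.4
```

Request:
servo_tool(steps=[[0,0,0.003,0,0,0,1],[0,0,0.003,0,0,0,1],[0,0,0.001,0,0,0,1],[0,0,0,0,0,0,1]])

```text
time: 15.03
eef_pos: [0.5831, 0.016, 0.1609]
eef_rot: [-2.423, -1.999, 0.001]
force: [-0.0, 0.4, -1.6]
opening: 0.0225
finger_force: 39.4
```

Request:
servo_tool(steps=[[0,0,0.002,0,0,0,1],[0,0,0.002,0,0,0,1],[0,0,0,0,0,0,1]])

```text
time: 15.28
eef_pos: [0.5839, 0.0159, 0.1604]
eef_rot: [-2.423, -1.997, -0.003]
force: [-9.7, 0.5, 24.6]
opening: 0.0231
finger_force: 42.3
```

Request:
servo_tool(steps=[[0,0,0.002,0,0,0,1],[0,0,0.001,0,0,0,1]])

```text
time: 15.45
eef_pos: [0.5849, 0.0161, 0.1599]
eef_rot: [-2.423, -1.997, -0.007]
force: [-17.8, 2.0, 54.2]
opening: 0.0225
finger_force: 46.9
```

Request:
servo_tool(steps=[[0,0,-0.005,0,0,0,1],[0,0,-0.005,0,0,0,1],[0,0,-0.015,0,0,0,1],[0,0,-0.02,0,0,0,1],[0,0,-0.02,0,0,0,1],[0,0,-0.02,0,0,0,1],[0,0,-0.02,0,0,0,1],[0,0,-0.018,0,0,0,1],[0,0,-0.005,0,0,0,1],[0,0,0,0,0,0,1],[0,0,0,0,0,0,1]])

```text
time: 16.37
eef_pos: [0.583, 0.0161, 0.2814]
eef_rot: [-2.423, -1.999, 0.001]
force: [0.3, -0.0, -2.2]
opening: 0.0231
finger_force: 40.0
```

```bash
python3 - <<'E'
from bores import *
w=snap('wrist','w12.png');s=snap('scene','s12.png');st=env.read_state();print(st['eef_pos'],st['force'])
g=cv2.GaussianBlur(cv2.cvtColor(w['frame'],cv2.COLOR_RGB2GRAY),(3,3),0)[200:270,235:325]
c=cv2.HoughCircles(g,cv2.HOUGH_GRADIENT,1,20,param1=80,param2=12,minRadius=22,maxRadius=32)
z=st['eef_pos'][2]-.0745
for u,v,r in c[0][:1]:
    p=onz(w,u+235,v+200,z);print(u+235,v+200,r,p,fx(p[:2]-st['eef_pos'][:2]),st['eef_rot'])
a=cv2.imread('pics/w12.png')[130:310,190:370];b=cv2.imread('pics/s12.png')[160:240,235:315]
cv2.imwrite('pics/c12.png',np.hstack([cv2.resize(a,(400,400)),cv2.resize(b,(400,400),interpolation=cv2.INTER_CUBIC)]))
E
```

```text
[0.58253994 0.01602844 0.28074688] [ 0.46951207  0.76899186 -1.89176265]
277.5 235.5 25.7 [0.58089545 0.01303599 0.20624688] [-0.00103193 -0.00325487] [-2.4226572  -1.99821527  0.00346758]
```

View pics/c12.png

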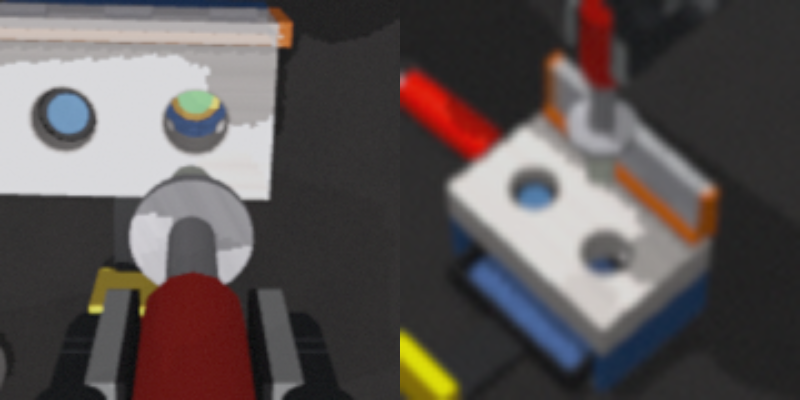

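The brass cell has dropped onto the blue tray floor, visible through the bore at (195,105). The black cell is still seated at (65,113), and the ejector is still held straight. I'll carry it back to the stand.

Request:
servo_tool(steps=[[0.01,-0.006,0,0,0,0,1],[0.02,-0.012,0,0,0,0,1],[0.025,-0.015,0,0,0,0,1],[0.025,-0.015,0,0,0,0,1],[0.025,-0.015,0,0,0,0,1],[0.025,-0.015,0,0,0,0,1],[0.025,-0.015,0,0,0,0,1],[0.025,-0.015,0,0,0,0,1],[0.025,-0.015,0,0,0,0,1],[0.025,-0.015,0,0,0,0,1],[0.016,-0.0096,0,0,0,0,1],[0.0103,-0.0055,0,0,0,0,1]])

```text
time: 17.47
eef_pos: [0.4794, 0.3002, 0.2813]
eef_rot: [-2.418, -2.004, 0.002]
force: [0.5, -0.3, -2.7]
opening: 0.0229
finger_force: 40.0
```

Request:
servo_tool(steps=[[0,0,0.02,0,0,0,1],[0,0,0.02,0,0,0,1],[0,0,0.01,0,0,0,1],[0,0,0,0,0,0,1],[0,0,0,0,0,0,1],[0,0,0,0,0,0,1]])

```text
time: 17.97
eef_pos: [0.4826, 0.2966, 0.2332]
eef_rot: [2.424, 1.998, 0.002]
force: [0.3, 0.2, -1.3]
opening: 0.0229
finger_force: 39.9
```

```bash
python3 - <<'E'
from bores import *
w=snap('wrist','w13.png');t=snap('top','t13.png');s=snap('scene','s13.png');st=env.read_state();print(st['eef_pos'],st['force'])
g=cv2.GaussianBlur(cv2.cvtColor(w['frame'],cv2.COLOR_RGB2GRAY),(3,3),0)[200:270,235:325]
c=cv2.HoughCircles(g,cv2.HOUGH_GRADIENT,1,20,param1=80,param2=12,minRadius=22,maxRadius=32)
z=st['eef_pos'][2]-.0745
for u,v,r in c[0][:1]:
    p=onz(w,u+235,v+200,z);print(u+235,v+200,r,p,fx(p[:2]-st['eef_pos'][:2]))
a=cv2.imread('pics/w13.png')[120:300,190:370]
cv2.imwrite('pics/c13.png',np.hstack([cv2.resize(a,(400,400)),cv2.resize(cv2.imread('pics/s13.png')[100:170,265:335],(400,400))]))
E
```

```text
[0.48247008 0.2968579  0.233334  ] [-0.72363106 -0.06723066 -1.68356784]
275.5 235.5 27.8 [0.47942531 0.29419336 0.158834  ] [-0.00246924 -0.00320519]
```

View pics/c13.png

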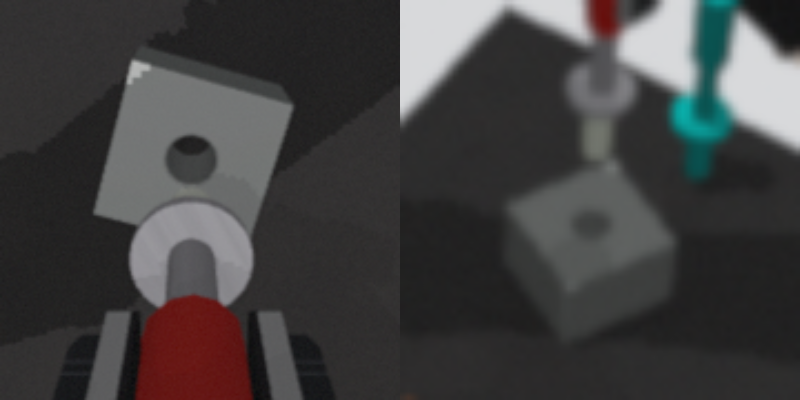

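The stand's empty hole is at crop (191,160) on the left and (592,222) in the scene view. I'll measure the hole centre.

```bash
python3 - <<'E'
from bores import *
w,s=[dict(np.load('pics/%s.npz'%n)) for n in('w13','s13')]
g=cv2.cvtColor(w['frame'],cv2.COLOR_RGB2GRAY);k=np.zeros_like(g);k[172:212,255:298]=(g[172:212,255:298]<88)*255
print(g[192,255:298])
c=big(k);e=cv2.minEnclosingCircle(c);f=cv2.fitEllipse(c);print(e,f,cv2.boundingRect(c))
for p in(e[0],f[0]):
    m=onz(w,*p,.05);print('mouth',m,'diam',2*e[1]/20,np.linalg.norm(m-onz(w,p[0]+e[1],p[1],.05))*2)
print('tri',tri([(w,*f[0]),(s,298.6,138.9)]))
E
```

```text
[117 117 116 116 117 117 117 118 109  87  66  59  58  62  63  62  65  64
  67  67  67  65  65  68  68  66  65  67  63  63  59  59  85 108 116 117
 117 117 117 117 117 117 116]
((275.53704833984375, 191.57408142089844), 11.551410675048828) ((275.6138916015625, 191.4134063720703), (21.39564323425293, 22.338092803955078), 98.1796875) (264, 181, 24, 22)
mouth [0.4789054  0.29331852 0.05      ] diam 1.1551410675048828 0.02217119123752979
mouth [0.47900848 0.29346137 0.05      ] diam 1.1551410675048828 0.022167642621283963
tri [0.4797368  0.29271063 0.04586194]
```

Request:
servo_tool(steps=[[-0.0005,-0.0008,0.015,0,0,0,1],[0,0,0.02,0,0,0,1],[0,0,0.015,0,0,0,1],[0,0,0.008,0,0,0,1],[0,0,0.005,0,0,0,1],[0,0,0.005,0,0,0,1],[0,0,0,0,0,0,1]])

```text
time: 18.7
eef_pos: [0.481, 0.2964, 0.1641]
eef_rot: [-2.424, -1.999, 0.0]
force: [0.2, -0.4, -1.9]
opening: 0.0235
finger_force: 40.0
```

Request:
servo_tool(steps=[[0,0,0.006,0,0,0,1],[0,0,0.007,0,0,0,1],[0,0,0.007,0,0,0,1],[0,0,0.005,0,0,0,1],[0,0,0,0,0,0,1]])

```text
time: 19.12
eef_pos: [0.4802, 0.296, 0.138]
eef_rot: [2.424, 1.999, -0.003]
force: [-1.2, -1.1, -1.8]
opening: 0.0227
finger_force: 40.0
```

Request:
servo_tool(steps=[[0,0,0.004,0,0,0,1],[0,0,0.003,0,0,0,1],[0,0,0.002,0,0,0,1],[0,0,0,0,0,0,1]])

```text
time: 19.45
eef_pos: [0.4812, 0.2965, 0.1305]
eef_rot: [-2.424, -1.999, -0.001]
force: [-0.6, 0.4, -1.8]
opening: 0.0228
finger_force: 40.1
```

Request:
servo_tool(steps=[[0,0,0.001,0,0,0,1],[0,0,0.001,0,0,0,1],[0,0,0,0,0,0,1]])

```text
time: 19.7
eef_pos: [0.4814, 0.2967, 0.1303]
eef_rot: [-2.423, -1.998, -0.002]
force: [-6.7, -2.4, 18.2]
opening: 0.0228
finger_force: 42.3
```

Request:
servo_tool(steps=[[0,0,0,0,0,0,0.6],[0,0,0,0,0,0,0.4],[0,0,0,0,0,0,0.2],[0,0,0,0,0,0,0],[0,0,0,0,0,0,0],[0,0,0,0,0,0,0]])

```text
time: 20.2
eef_pos: [0.4809, 0.2963, 0.1281]
eef_rot: [2.424, 1.999, -0.0]
force: [-0.1, -0.1, -0.7]
opening: 0.0425
finger_force: 0.0
```

Request:
servo_tool(steps=[[0,0,-0.01,0,0,0,0],[0,0,-0.025,0,0,0,0],[0,0,-0.03,0,0,0,0],[0,0,-0.03,0,0,0,0],[0,0,-0.03,0,0,0,0],[-0.03,0,-0.005,0,0,0,0],[-0.03,0,0,0,0,0,0],[-0.02,0,0,0,0,0,0],[0,0,0,0,0,0,0],[0,0,0,0,0,0,0]])

```text
time: 21.03
eef_pos: [0.4659, 0.2168, 0.2591]
eef_rot: [-2.426, -1.996, -0.002]
force: [-0.6, 0.2, 0.1]
opening: 0.0426
finger_force: 0.0
```

```bash
python3 - <<'E'
from bores import *
w=snap('wrist','w14.png');w7=dict(np.load('pics/w7.npz'));s=snap('scene','s14.png');s0=dict(np.load('pics/scene0.npz'));w5=dict(np.load('pics/w5.npz'))
print(env.read_state()['eef_pos'])
for q,b in((w7,(250,70,310,125)),(w,(230,50,340,180))):
    e=cv2.minEnclosingCircle(big(mask(q,(0,140,60),(10,255,255),b)));print(e,onz(q,*e[0],.156))
for q in(s0,s):
    c=big(mask(q,(0,140,60),(10,255,255),(285,95,315,145)));print(cv2.boundingRect(c),cv2.contourArea(c))
# tab from w5: top face (bright yellow)
h=mask(w5,(22,120,150),(35,255,255),(240,225,315,270));r=cv2.minAreaRect(big(h));print('tab w5 bright',r);print(onz(w5,*r[0],.053),[onz(w5,*x,.053).round(4) for x in cv2.boxPoints(r)])
w12=dict(np.load('pics/w12.npz'))
E
```

```text
[0.46588283 0.21875063 0.25874379]
((278.0, 97.28571319580078), 17.742586135864258) [0.47935029 0.29283609 0.156     ]
((275.98980712890625, 104.66326904296875), 17.777385711669922) [0.47845549 0.29338283 0.156     ]
(295, 112, 10, 18) 110.0
(295, 112, 9, 18) 108.0
tab w5 bright ((275.91949462890625, 257.04364013671875), (52.05474090576172, 11.17893123626709), 1.3019527196884155)
[ 0.52767208 -0.09099596  0.053     ] [array([ 0.5021, -0.0914,  0.053 ]), array([ 0.5049, -0.08  ,  0.053 ]), array([ 0.5529, -0.0906,  0.053 ]), array([ 0.5508, -0.1022,  0.053 ])]
```

Request:
servo_tool(steps=[[-0.02,0.008,0,0,0,0,0],[-0.03,0.0125,0,0,0,0,0],[-0.03,0.0125,0,0,0,0,0],[-0.03,0.0125,0,0,0,0,0],[-0.03,0.0125,0,0,0,0,0],[-0.03,0.0125,0,0,0,0,0],[-0.03,0.0125,0,0,0,0,0],[-0.03,0.0125,0,0,0,0,0],[-0.03,0.0125,0,0,0,0,0],[-0.022,0.0095,0,0,0,0,0],[-0.01,0.004,0,0,0,0,0],[0,0,0,0,0,0,0]])

```text
time: 22.13
eef_pos: [0.5302, -0.0944, 0.2584]
eef_rot: [2.426, 1.994, -0.001]
force: [0.7, 0.8, -0.4]
opening: 0.0429
finger_force: 0.0
```

```bash
python3 -c "
from h import *
print(env.read_state()['joint_positions'].round(2))"
```

```text
[-0.51  0.28  0.69  1.91 -0.21  1.03  0.08]
```

Request:
servo_tool(steps=[[0,0,0,0,0,7,0],[0,0,0,0,0,7,0],[0,0,0,0,0,7,0],[0,0,0,0,0,7,0],[0,0,0,0,0,7,0],[0,0,0,0,0,7,0],[0,0,0.015,0,0,7,0],[0,0,0.015,0,0,7,0],[0,0,0.015,0,0,7,0],[0,0,0.015,0,0,7,0],[0,0,0.015,0,0,7,0],[0,0,0.015,0,0,7,0]])

```text
time: 23.13
eef_pos: [0.53, -0.0895, 0.1672]
eef_rot: [-3.138, 0.14, 0.001]
force: [0.9, 0.4, -0.2]
opening: 0.0426
finger_force: 0.0
```

Request:
servo_tool(steps=[[0,0,0.015,0,0,6,0],[0,0,0.015,0,0,0,0],[0,0,0,0,0,0,0],[0,0,0,0,0,0,0],[0,0,0,0,0,0,0]])

```text
time: 23.55
eef_pos: [0.5301, -0.0911, 0.1388]
eef_rot: [-3.127, 0.297, -0.001]
force: [0.9, -0.7, 0.5]
opening: 0.0429
finger_force: 0.0
```

```bash
python3 - <<'E'
from h import *
w=snap('wrist','w15.png');st=env.read_state();print(st['eef_pos'],st['eef_rot'])
cs=mask(w,(22,100,60),(35,255,255));c=big(cs);r=cv2.minAreaRect(c);print(r)
m=mask(w,(22,100,150),(35,255,255));c2=big(m);r=cv2.minAreaRect(c2);print('bright',r)
p=onz(w,*r[0],.053);Rt=R.from_rotvec(st['eef_rot']).as_matrix();print(p,[onz(w,*x,.053).round(4) for x in cv2.boxPoints(r)],'tool',Rt.T@(p-st['eef_pos']));print(Rt.round(3))
cv2.imwrite('pics/w15b.png',w['frame'][:,:,::-1])
E
```

```text
[ 0.530239   -0.09136281  0.13912838] [-3.12692995e+00  2.98110031e-01 -1.99521576e-03]
((279.218017578125, 216.02244567871094), (18.928258895874023, 84.30259704589844), 1.7899105548858643)
bright ((279.4040222167969, 216.4556884765625), (18.1596622467041, 83.13459777832031), 1.5911402702331543)
[ 0.53386133 -0.09340508  0.053     ] [array([ 0.5049, -0.0806,  0.053 ]), array([ 0.563 , -0.0937,  0.053 ]), array([ 0.5605, -0.1052,  0.053 ]), array([ 0.5021, -0.0931,  0.053 ])] tool [0.00383801 0.00137289 0.08613231]
[[ 0.982 -0.189  0.001]
 [-0.189 -0.982  0.   ]
 [ 0.001 -0.001 -1.   ]]
```

View pics/w15.png

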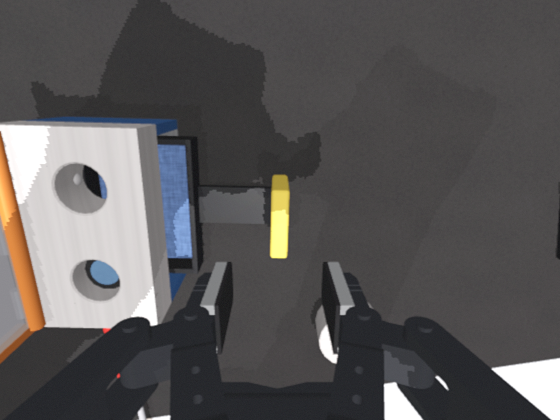

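The tab is centred between the open jaws at (279,216). I've already viewed 13 pictures, past the limit of 10, so from here I'll check by numbers only.

Request:
servo_tool(steps=[[0.001,0.0014,0.02,0,0,0,0],[0,0,0.025,0,0,0,0],[0,0,0.025,0,0,0,0],[0,0,0.015,0,0,0,0],[0,0,0.01,0,0,0,0],[0,0,0,0,0,0,0],[0,0,0,0,0,0,0.4],[0,0,0,0,0,0,1],[0,0,0,0,0,0,1],[0,0,0,0,0,0,1],[0,0,0,0,0,0,1]], grip_force=30)

```text
time: 24.52
eef_pos: [0.5312, -0.0937, 0.0445]
eef_rot: [-3.126, 0.302, -0.004]
force: [-0.4, 1.5, 6.8]
opening: 0.011
finger_force: 33.2
```

Request:
servo_tool(steps=[[0,0,0,0,0,0,1],[0,0,0,0,0,0,1]])

```text
time: 24.68
eef_pos: [0.5312, -0.0936, 0.0446]
eef_rot: [-3.126, 0.302, -0.004]
force: [-0.1, 0.0, 7.5]
opening: 0.0115
finger_force: 33.2
```

Request:
servo_tool(steps=[[0,0.002,-0.001,0,0,0,1],[0,0.004,-0.001,0,0,0,1],[0,0.005,0,0,0,0,1],[0,0.006,0,0,0,0,1],[0,0.006,0,0,0,0,1],[0,0.006,0,0,0,0,1],[0,0.006,0,0,0,0,1],[0,0.006,0,0,0,0,1],[0,0.006,0,0,0,0,1],[0,0.006,0,0,0,0,1],[0,0.006,0,0,0,0,1],[0,0.006,0,0,0,0,1]])

```text
time: 25.68
eef_pos: [0.5172, -0.1576, 0.0449]
eef_rot: [-3.127, 0.3, 0.002]
force: [3.7, 0.4, -16.8]
opening: 0.0114
finger_force: 30.9
```

Request:
servo_tool(steps=[[0,0.006,0,0,0,0,1],[0,0.005,0,0,0,0,1],[0,0.005,0,0,0,0,1],[0,0.005,0,0,0,0,1],[0,0.003,0,0,0,0,1],[0,0,0,0,0,0,1]])

```text
time: 26.18
eef_pos: [0.5124, -0.1797, 0.0449]
eef_rot: [-3.124, 0.3, 0.004]
force: [-0.1, 4.9, -15.9]
opening: 0.0114
finger_force: 31.4
```

Request:
servo_tool(steps=[[0,0.003,0,0,0,0,1],[0,0.003,0,0,0,0,1],[0,0.002,0,0,0,0,1],[0,0,0,0,0,0,1]])

```text
time: 26.52
eef_pos: [0.5124, -0.18, 0.0447]
eef_rot: [-3.114, 0.29, 0.007]
force: [2.3, 24.1, -5.2]
opening: 0.0113
finger_force: 37.5
```

Request:
servo_tool(steps=[[0,-0.004,0,0,0,0,1],[0,-0.003,0,0,0,0,1],[0,0,0,0,0,0,1],[0,0,0,0,0,0,0.6],[0,0,0,0,0,0,0.3],[0,0,0,0,0,0,0],[0,0,0,0,0,0,0],[0,0,0,0,0,0,0]])

```text
time: 27.18
eef_pos: [0.5134, -0.1829, 0.046]
eef_rot: [3.126, -0.301, 0.002]
force: [0.2, 0.4, 1.1]
opening: 0.0426
finger_force: 0.0
```

Request:
servo_tool(steps=[[0,0,-0.01,0,0,0,0],[0,0,-0.02,0,0,0,0],[0,0,-0.03,0,0,0,0],[0,0,-0.03,0,0,0,0],[0,0,-0.03,0,0,0,0],[0,0,-0.03,0,0,0,0],[0,0,-0.02,0,0,0,0],[0,0,0,0,0,0,0],[0,0,0,0,0,0,0]])

```text
time: 27.93
eef_pos: [0.5136, -0.1822, 0.2168]
eef_rot: [-3.127, 0.3, -0.004]
force: [0.2, -0.2, -1.0]
opening: 0.0427
finger_force: 0.0
```

```bash
python3 - <<'E'
from h import *
w=snap('wrist','w16.png');s=snap('scene','s16.png');st=env.read_state();print(st['eef_pos'],st['force'],st['opening'])
s0=dict(np.load('pics/scene0.npz'));w15=dict(np.load('pics/w15.npz'))
for q in(w15,w):
  r=cv2.minAreaRect(big(mask(q,(22,100,150),(35,255,255))));print('tab',onz(q,*r[0],.053))
m=mask(w,(40,60,90),(85,255,255));c=big(m);(u,v),_=cv2.minEnclosingCircle(c);p=onz(w,u,v,.022);print('green glass',u,v,cv2.contourArea(c),p,'fx from block centre',fx(p[:2]-[.553,.0272]))
m=mask(w,(100,100,40),(125,255,255));c=max(cv2.findContours(m,0,1)[0],key=cv2.contourArea);r=cv2.minAreaRect(c);print('blue floor',r,onz(w,*r[0],.01),fx(onz(w,*r[0],.01)[:2]-[.553,.0272]))
c=big(mask(s,(0,140,60),(10,255,255),(285,95,315,145)));print('grip',cv2.boundingRect(c),cv2.contourArea(c))
c=big(mask(s,(8,140,150),(20,255,255),(235,150,320,230)));print('cover',cv2.boundingRect(c))
s5=dict(np.load('pics/s12.npz'));c=big(mask(s5,(8,140,150),(20,255,255),(235,150,320,230)));print('cover then',cv2.boundingRect(c))
E
```

```text
[ 0.51247394 -0.18156493  0.2148467 ] [0.48502393 0.50386196 0.22717985] 0.04251829294683476
tab [ 0.53386133 -0.09340508  0.053     ]
tab [ 0.50949285 -0.17914283  0.053     ]
green glass 455.0 190.5 2297.5 [ 0.47256306 -0.35468273  0.022     ] fx from block centre [-0.00473028 -0.39023345]
blue floor ((169.3535614013672, 181.98526000976562), (95.00090026855469, 71.3131103515625), 87.61405944824219) [ 0.53277207 -0.0738702   0.01      ] [-0.00021139 -0.10307429]
grip (295, 112, 9, 18) 108.0
cover (264, 181, 31, 27)
cover then (278, 194, 16, 14)
```

```bash
python3 - <<'E'
from h import *
w=dict(np.load('pics/w16.npz'));s=dict(np.load('pics/s16.npz'));t=snap('top','t16.png')
m=mask(w,(40,40,60),(90,255,255),(120,125,220,240));c=big(m);(u,v),_=cv2.minEnclosingCircle(c);p=onz(w,u,v,.022);print('glass',u,v,cv2.contourArea(c),p,'rel floor',fx(p[:2]-[.5328,-.0739]))
for n,q,b in(('s',s,(235,150,320,230)),('t',t,(215,180,290,255)),('t5',dict(np.load('pics/t5.npz')),(215,180,290,255))):
  k=mask(q,(8,140,150),(20,255,255),b);y,x=np.nonzero(k);print(n,x.min(),x.max(),y.min(),y.max(),[onz(q,a,bb,.1)[:2].round(3) for a,bb in((x[y.argmin()],y.min()),(x[y.argmax()],y.max()))])
ye,xe=[],[]
T0=dict(np.load('pics/top0.npz'));d=np.abs(t['frame'].astype(int)-T0['frame']).max(2)
for nm,(x,y) in dict(jar=(162,169),bottle=(215,139),pot=(287,147),tub=(427,197),phone=(420,258),spool=(316,284),driver=(231,275),turq=(88,247)).items():print(nm,(d[y-15:y+15,x-15:x+15]>50).sum())
E
```

```text
glass 155.5 156.5 266.5 [ 0.56167414 -0.07255441  0.022     ] rel floor [0.02806288 0.00692831]
s 264 297 171 207 [array([0.488, 0.094]), array([0.622, 0.035])]
t 229 242 191 241 [array([0.621, 0.047]), array([0.506, 0.072])]
t5 223 239 187 242 [array([0.63 , 0.051]), array([0.503, 0.086])]
jar 0
bottle 0
pot 0
tub 0
phone 241
spool 648
driver 14
turq 0
```

```bash
python3 - <<'E'
from h import *
for n in('s5','s11','s12','s13','s14','s16','t5','t13','t16'):
  q=dict(np.load('pics/%s.npz'%n));b=(235,150,320,230) if n[0]=='s' else (215,180,290,255)
  k=mask(q,(5,120,110),(22,255,255),b);
  nn,_,st,_=cv2.connectedComponentsWithStats(k);print(n,[r.tolist() for r in st[1:] if r[4]>2])
# expected px of folded knee corners
c=np.array([.553,.0272]);a=np.radians(-11.2);X=np.array([np.cos(a),np.sin(a)]);Y=np.array([-np.sin(a),np.cos(a)])
for sx in(-.062,.062):
  for yy,z in((.042,.128),(.033,.128),(.035,.086)):
    p=np.r_[c+X*sx+Y*yy,z];print(sx,yy,z,proj(dict(np.load('pics/s16.npz')),p).round(0),proj(dict(np.load('pics/t16.npz')),p).round(0))
E
```

```text
s5 [[269, 186, 30, 23, 113]]
s11 [[264, 171, 3, 3, 5], [264, 180, 9, 10, 33], [283, 197, 15, 12, 61]]
s12 [[264, 171, 3, 2, 4], [264, 180, 4, 6, 15], [278, 193, 20, 16, 81]]
s13 [[264, 170, 3, 4, 7], [264, 176, 35, 33, 145]]
s14 [[264, 170, 3, 4, 7], [264, 175, 35, 34, 146]]
s16 [[264, 170, 3, 4, 6], [264, 176, 35, 33, 145]]
t5 [[236, 186, 5, 3, 6], [229, 219, 6, 24, 30], [223, 242, 4, 2, 4]]
t13 [[223, 186, 20, 58, 142]]
t16 [[223, 186, 20, 58, 138]]
-0.062 0.042 0.128 [266. 170.] [224. 243.]
-0.062 0.033 0.128 [263. 172.] [228. 244.]
-0.062 0.035 0.086 [264. 180.] [229. 244.]
0.062 0.042 0.128 [297. 196.] [236. 189.]
0.062 0.033 0.128 [295. 198.] [240. 190.]
0.062 0.035 0.086 [294. 206.] [240. 192.]
```

The cover hasn't moved since it folded and matches the folded geometry. The tray is out, the cell is on its floor and the ejector is parked. Handing in.

```bash
python3 -c "
from bench import env
print(env.hand_in())"
```

```text
the job is handed in; nothing more can be done
None
```

I handed the job in at about 28 s on the robot's clock, and no verdict came back: by my measurements the cover is folded, the brass cell lies in the pulled-out tray, the ejector is back in its stand and everything is released; the black cell was still seated when last viewed (after the ejection), but I viewed 13 pictures against the limit of 10, and an image check around the solder spool and phone board was inconclusive (probably the arm in view), though the arm never went near them.

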